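Lock the yellow needle valve with its locknut

TASK

Lock the setting of the yellow valve: first set the blue holding key over both the valve's yellow arm and the steel stop rail next to it, so that the spindle cannot turn, then swing the valve's locknut lever clockwise until it lies over the red stripe. Leave the key sitting on the arm and rail, and keep the spindle at its setting (the slight play in the key does no harm); leave the green valve's lever alone.

Things in the scene. Friction and masses are not known exactly. Their poses are not given: they have to be found in the camera images.
- key: Loose blue holding key, 0.17-0.35 kg: inverted U channel 120 mm long (x), 44 wide (y), 34 inside, open ends, walls hanging 22 mm below the roof; on the roof's middle a grip rib 64 long (x), 18 wide, spanning z = 27 to 61 mm. Origin: centre of the underside; roof inside at z = 22 mm. Starts upright on the bench; fits either way round.
- yellow_valve: Valve with yellow parts, screwed down. Origin: on its upright axis, at bench height. Along +x in line: the spindle's yellow arm (to 85 mm out), then the fixed dark steel stop rail (93-165 mm out), both 20 mm wide with tops at 104 mm. Along -x: red stripe on the base plate (plate x -110 to 175 mm, 100 wide, 6 thick). Hub on the axis: 38 mm wide, top at 108 mm.
- yellow_valve_rail (a point): Where the key's middle goes: 115 mm out on the yellow valve's +x axis, at the height of the tops of arm and rail (104 mm); axes as the valve's. The set key lies along x here, its roof on these tops (its origin 82 mm above the bench), covering the arm's outer 30 mm and the rail, with about 7 mm free play each side.
- yellow_valve_knob (a point): Top centre (108 mm high) of the upright round yellow knob, 18 mm diameter, 36 tall, on the end of the locknut lever (12 thick, top at 72 mm), which turns about the valve axis at 85 mm radius. Starts 50-80 deg short of the stripe, on the valve's -y side; goes clockwise from above to -x. Takes about 4 N, stays where left; an unheld spindle turns with it.
- yellow_valve_spindle (a joint): Turn in rad of the yellow valve's spindle (inner part with the yellow arm): 0 at the start, with the arm in line with the rail; grows clockwise from above. Turns easily when not held; with the key on it gives up to about 0.25.
- green_valve_knob (a point): Top centre of the knob on the green valve's locknut lever: a bystander, the same valve with green parts, to be left alone.
There are look-alikes about, which are no part of the job. Of the things shaped like the key, the blue one is meant.

How it is judged:
By the outcome, as a careful person would: the job done as asked, in the order asked, and still so for the second after the job is handed in, with the robot touching nothing.
It also fails if it takes over 48 s, if anything falls off the work surface, if the arm or the gripper's body presses on something with over 40 N, if the wrist force passes 120 N, or if a joint passes its speed limit or range.

ROBOT

A 6-joint arm with a two-finger parallel gripper is mounted at the origin on the work surface. World frame = base frame: x ahead of the robot, y to its left, z up, the work surface at z = 0. Lengths are in m, angles in rad, forces in N, time in s.
With the tool pointing down it reaches from about 0.375 to 0.925 m from the base axis. Payload 5.7 kg.
Tool frame: the origin (TCP) lies midway between the tips of the shut fingers; the grasp point (between the pads) lies 19 mm behind it (robot.hold_point_z is the distance from the TCP to the grasp point, in m); z points along the fingers, y is the direction in which the jaws open and shut (so a half turn about z gives the same grasp; the last joint's range is limited). The gripper opens to 85 mm and grips with 20 to 120 N. Pads are 22 mm wide; open, the fingers measure 114 mm over their backs; the gripper's body (76 mm by 85 mm) begins 54 mm behind the grasp point. The pads swing forward as they close: fully open they stand 13 mm farther back than shut.
Start: joints at [-0.115, 0.359, 1.51, -0, 1.272, -0.115], TCP at [0.6, -0, 0.208] pointing down, gripper open.
Joint ranges: [-2.97, 2.97], [-1.01, 2.36], [0.21, 2.38], [-0.96, 4.11], [0.2, 2.71], [-2.98, 2.98]. Speed limits (rad/s): [2.39, 2.39, 3.14, 3.14, 3.14, 3.14].

INTERFACE

Orientations are given as a unit quaternion [w, x, y, z].
In Python, from bench import robot gives the robot as it stands.
- The arm moves only by the tool drive_tool, never from a script. Its argument "series" is a list of rows, each a list of 5 numbers: the closure, from 0 (fully open) to 1 (shut), then the shift along the tool's x, y, z in m, then the turn about the tool's z in degrees. A call has exactly 10 rows; each row shifts and turns the pose as measured when the row begins, along the tool's axes as they then stand; what a row does not reach is not made up. A row lasts 1/8 s, in which the tool goes at most 62.5 mm and 10.7 degrees, less where a joint would pass 70% of its speed; a pose out of reach is approached as far as the arm can. A call is refused whole if a number of a shift passes 0.0625 or a number of a turn 10.7, either way. A call with a gripper value outside its range is refused whole. The fingers move at their own pace and stop on an object; the grip force is fixed at half the most. Time passes only in rows, so rows that do not move let the fingers close, or fill a call up. It gives the time, the measured TCP pose, the force and the opening at its end, in the units of the state.
- robot.observe(): the state, without advancing time (a new reading comes with each control period).
- robot.capture(name): name is "scene" or "side" or "wrist"; returns (picture, depth): 420x560x3 uint8, red, green, blue; 420x560 float32, m along the optical axis (not along the pixel's ray), 0 where there is no reading.
- robot.camera_model(name): a dict with "K" (3x3 intrinsics, pixels), "T" (4x4, takes a point from camera to world coordinates); the wrist camera has in their place "hand_eye" (4x4, takes a point from camera to tool coordinates, whose origin is the TCP and whose axes are the flange's). Camera axes: x right, y down, z forward; pixel columns grow to the right and rows downward; lengths in m; the calibration is good to about 2 mm. A picture is of the moment at which its call begins: read the wrist's pose just before it. camera_model takes no time and is no camera call.
- robot.job_done(): hands the job in, once; it reports no verdict.
The state is a dict: "time": time; "q": joint angles; "joint_velocities": joint speeds; "tau": joint torques, N m; "position": TCP position; "eef_rot": TCP orientation; "wrist_force": force on the tool from outside, world axes, zero at the start; "moment": the same for the moment, N m; "gripper_width": finger opening in m.
Only numpy, scipy, OpenCV 4.12 (cv2) and the standard library are available. Lean on these libraries where they do the work, as an engineer would, in place of code of your own. Each camera call takes 0.05 s, during which the arm holds its last target. There are 200 camera calls.

## Working session

There is one attempt and no reset: what is moved stays moved. The work goes in short steps, Python scripts to look and compute and a tool call to move; the robot and the scene stay as the last step left them, time stands still between calls to the robot, and variables do not carry over. Pictures are saved under pics/ and viewed, about 8 in all and at most 12, crops included, and the job is handed in when it is done.

Besides the shell and the picture viewer there is one more tool, called as name([rows], argument=value, ...), one row to a line, values as JSON. drive_tool: Moves the arm, as the interface text tells. Its arguments: {"type":"object","properties":{"series":{"type":"array","items":{"type":"array","items":{"type":"number"}}}},"required":["series"]}

```bash
ls; mkdir -p pics; cat > h.py <<'E'
import numpy as np, cv2
from bench import robot
from scipy.spatial.transform import Rotation as R
def pose():
    s=robot.observe(); w,x,y,z=s["eef_rot"]; T=np.eye(4); T[:3,:3]=R.from_quat([x,y,z,w]).as_matrix(); T[:3,3]=s["position"]; return T
def cam(n):
    m=robot.camera_model(n); K=np.array(m["K"])
    T=np.array(m["T"]) if "T" in m else pose()@np.array(m["hand_eye"])
    return K,T
def shot(n,f=None):
    K,T=cam(n); im,d=robot.capture(n)
    if f: cv2.imwrite("pics/"+f,im[:,:,::-1])
    return im,d,K,T
def cloud(d,K,T):
    v,u=np.indices(d.shape); p=np.stack([(u-K[0,2])/K[0,0]*d,(v-K[1,2])/K[1,1]*d,d,np.ones_like(d)],-1)
    return (p@T.T)[...,:3]
def ray(u,v,z,K,T):
    r=T[:3,:3]@np.array([(u-K[0,2])/K[0,0],(v-K[1,2])/K[1,1],1]); o=T[:3,3]; return o+r*(z-o[2])/r[2]
E
python3 - <<'E'
from h import *
for n in ("scene","side"):
    im,d,K,T=shot(n,n+"0.png"); np.savez(n+"0.npz",im=im,d=d,K=K,T=T); print(n,T.round(3))
print(robot.observe()); print(robot.camera_model("wrist"))
E
```

```text
pics
scene [[ 0.65   0.618 -0.442  0.84 ]
 [ 0.76  -0.538  0.365 -0.307]
 [-0.013 -0.573 -0.819  0.732]
 [ 0.     0.     0.     1.   ]]
side [[-0.865 -0.263  0.427  0.21 ]
 [-0.501  0.438 -0.747  0.467]
 [ 0.01  -0.86  -0.51   0.429]
 [ 0.     0.     0.     1.   ]]
{'time': 0.1, 'q': array([-1.15109228e-01,  3.59434622e-01,  1.51136351e+00, -5.11011881e-06,
        1.27252278e+00, -1.15116552e-01]), 'joint_velocities': array([ 6.22028760e-04, -3.33295846e-03, -2.18633829e-03,  5.73734843e-04,
       -4.70732709e-05,  3.78770813e-04]), 'tau': array([ 5.04615236e-04, -5.28650415e+01, -2.79350227e+01, -1.37166940e-04,
        4.90131526e-03,  3.56782721e-05]), 'position': array([5.99315892e-01, 6.39438413e-05, 2.06821756e-01]), 'eef_rot': array([-6.75654118e-04,  7.07103395e-01,  7.07109639e-01, -5.38719281e-04]), 'wrist_force': array([ 0.52490827, -0.4226352 , -0.52036553]), 'moment': array([ 0.00509176, -0.00260665, -0.04793588]), 'gripper_width': 0.08554002609525027}
{'K': array([[315.76991885,   0.        , 281.00825635],
       [  0.        , 315.76991885, 211.13437774],
       [  0.        ,   0.        ,   1.        ]]), 'hand_eye': array([[-5.84571982e-04, -9.46956367e-01, -3.21361630e-01,
         8.30048085e-02],
       [ 9.99999599e-01, -7.71741324e-04,  4.55043789e-04,
         7.08230843e-04],
       [-6.78914663e-04, -3.21361235e-01,  9.46956438e-01,
        -1.64982688e-01],
       [ 0.00000000e+00,  0.00000000e+00,  0.00000000e+00,
         1.00000000e+00]])}
```

View pics/scene0.png

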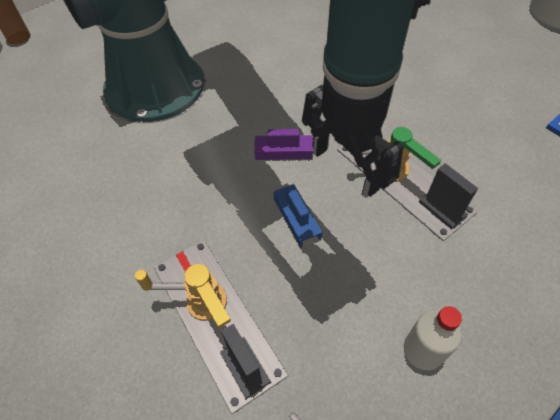

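View pics/side0.png

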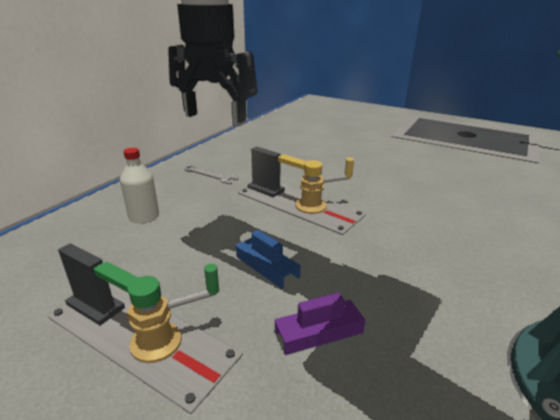

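The scene view shows the blue key at (298,213), the yellow hub at (197,275), its arm to (222,315), the rail at (245,360) and the knob at (144,280). The side view shows the same things at (267,257), (312,168), (265,170) and (349,166). Look-alikes: the purple key (285,147), the green valve (402,135) and blue scraps at the right edge (555,125) and (556,415), which are probably the bench edging. I choose the blue key with the rib and the yellow valve.

```bash
cat > m.py <<'E'
from h import *
def masks(im):
    h=cv2.cvtColor(im,cv2.COLOR_RGB2HSV); H,S,V=[h[...,i].astype(int) for i in range(3)]
    return dict(blue=(H>100)&(H<122)&(S>130)&(V>35),yel=(H>20)&(H<28)&(S>170)&(V>80),red=((H<5)|(H>174))&(S>170)&(V>60),dark=(V<70)&(S<60))
def axis(p):
    c,wh,a=cv2.minAreaRect((p[:,:2]*1000).astype(np.float32)); 
    b=cv2.boxPoints((c,wh,a)); e=[b[1]-b[0],b[2]-b[1]]; e=max(e,key=np.linalg.norm)
    return np.round(c,1),np.round(wh,1),round(np.degrees(np.arctan2(e[1],e[0])),1)
def report(im,d,K,T,near=None):
    P=cloud(d,K,T); m=masks(im); ok=d>0
    if near is not None: ok&=np.hypot(P[...,0]-near[0],P[...,1]-near[1])<near[2]
    def sel(k,a,b):
        q=P[m[k]&ok&(P[...,2]>a)&(P[...,2]<b)]; return q
    for k,a,b in (("blue",.0,.09),("blue",.05,.07),("blue",.022,.032),("yel",.098,.103),("yel",.098,.112),("yel",.105,.112),("dark",.098,.11),("red",.0,.015)):
        q=sel(k,a,b)
        if len(q)>15: print(k,a,b,len(q),"med",np.median(q,0).round(4),*axis(q))
E
python3 - <<'E'
from m import *
for n in ("scene","side"):
    f=np.load(n+"0.npz"); print(n); P=cloud(f["d"],f["K"],f["T"])
    pts=dict(scene=[(205,290),(298,213),(144,273),(222,318),(240,350),(197,272),(403,134)],side=[(267,257),(312,165),(349,162),(268,155),(290,160)])[n]
    for u,v in pts: print((u,v),P[v,u].round(3))
    c=P[213,298] if n=="scene" else P[257,267]
    print("key"); report(f["im"],f["d"],f["K"],f["T"],(c[0],c[1],.1))
    c=P[272,197] if n=="scene" else P[165,312]
    print("valve"); report(f["im"],f["d"],f["K"],f["T"],(c[0],c[1],.18))
im=cv2.imread("pics/scene0.png")[120:420,110:350]; cv2.imwrite("pics/crop0.png",cv2.resize(im,None,fx=2,fy=2))
E
```

```text
scene
(205, 290) [ 0.555 -0.221  0.108]
(298, 213) [ 0.521 -0.007  0.06 ]
(144, 273) [ 0.473 -0.275  0.109]
(222, 318) [ 0.604 -0.227  0.105]
(240, 350) [ 0.657 -0.235  0.105]
(197, 272) [ 0.525 -0.214  0.111]
(403, 134) [0.543 0.232 0.11 ]
key
blue 0.0 0.09 1211 med [0.5164 0.0009 0.0295] [501.9   7.8] [ 43.  118.1] -15.8
blue 0.05 0.07 348 med [0.5052 0.0062 0.062 ] [501.4   8.6] [18.4 64.2] -16.2
blue 0.022 0.032 723 med [ 0.5267 -0.002   0.0285] [501.9   8.1] [ 42.9 118. ] -16.1
valve
dark 0.098 0.11 38 med [ 0.6889 -0.2417  0.1019] [ 658.2 -243.8] [70.4 18.8] 8.5
red 0.0 0.015 99 med [ 0.4381 -0.2048  0.0089] [ 438.2 -204.4] [10.6 34.1] -7.4
side
(267, 257) [0.49  0.021 0.032]
(312, 165) [ 0.524 -0.21   0.106]
(349, 162) [ 0.467 -0.272  0.103]
(268, 155) [ 0.638 -0.222  0.1  ]
(290, 160) [ 0.579 -0.217  0.103]
key
blue 0.0 0.09 1777 med [0.4882 0.0204 0.0266] [498.7  10.5] [ 44.2 120.3] -15.7
blue 0.05 0.07 343 med [0.4948 0.0143 0.0593] [497.4  10.6] [17.9 62.6] -16.5
blue 0.022 0.032 770 med [0.4788 0.021  0.0263] [498.9  10.5] [ 44.1 120. ] -15.5
valve
dark 0.098 0.11 61 med [ 0.6413 -0.2237  0.101 ] [ 649.8 -223.8] [66.6 13. ] 2.3
red 0.0 0.015 41 med [ 0.4527 -0.2078  0.0058] [ 452.7 -207.8] [ 7.1 65.4] -7.5
```

View pics/crop0.png

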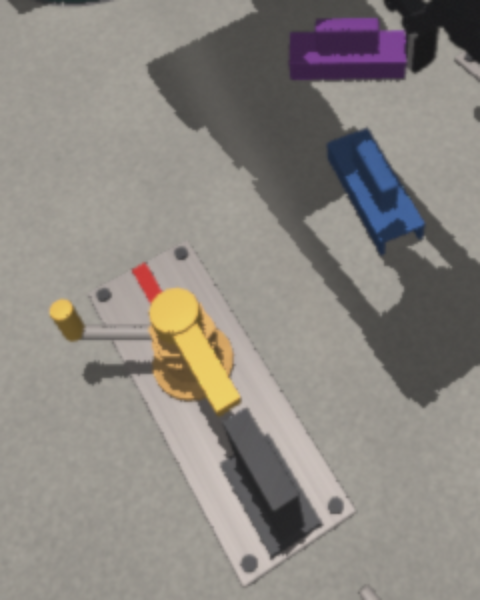

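Chosen: blue key at about (0.500, 0.009), yaw -16°. Hub at about (0.525, -0.213), valve axis about -7.5°. I go above the key and turn so the jaws straddle its rib.

drive_tool([
  [0,0.005,-0.05,0,0],
  [0,0.005,-0.05,0,0],
  [0,0,0,0,-10.6],
  [0,0,0,0,-10.6],
  [0,0,0,0,-10.6],
  [0,0,0,0,-10.6],
  [0,0,0,0,-10.6],
  [0,0,0,0,-10.6],
  [0,0,0,0,-10.4],
  [0,0,0,0,0],
])

```text
time: 1.35
position: [0.4913, 0.0109, 0.2027]
eef_rot: [-0.006, 0.128, 0.992, -0.0]
wrist_force: [0.1, -0.2, 0.3]
gripper_width: 0.0854
```

```bash
cat > look.py <<'E'
import sys
from m import *
im,d,K,T=shot("wrist",sys.argv[1])
p=pose(); s=robot.observe(); print("tcp",p[:3,3].round(4),"yangle",np.degrees(np.arctan2(p[1,1],p[0,1])).round(1),"zax",p[:3,2].round(3),"F",s["wrist_force"].round(1),"t",s["time"],"w",s["gripper_width"].round(4))
report(im,d,K,T,None)
E
python3 look.py w1.png
```

```text
Traceback (most recent call last):
  File "look.py", line 4, in <module>
    p=pose(); s=robot.observe(); print("tcp",p[:3,3].round(4),"yangle",np.degrees(np.arctan2(p[1,1],p[0,1])).round(1),"zax",p[:3,2].round(3),"F",s["wrist_force"].round(1),"t",s["time"],"w",s["gripper_width"].round(4))
                                                                                                                                                                                             ^^^^^^^^^^^^^^^^^^^^^^^^
AttributeError: 'float' object has no attribute 'round'
```

```bash
sed -i 's/s\["gripper_width"\].round(4)/s["gripper_width"]/' look.py; python3 look.py w1.png
```

```text
tcp [0.4915 0.0109 0.2028] yangle 75.2 zax [-0.011  0.001 -1.   ] F [-0.2 -0.3  0.5] t 1.45 w 0.0851075570894454
blue 0.0 0.09 1700 med [0.4743 0.0109 0.0264] [499.4   7.9] [ 39.9 116.5] -14.1
blue 0.05 0.07 510 med [0.4865 0.0111 0.0596] [501.4   8.3] [17.5 63.5] -16.6
blue 0.022 0.032 1179 med [0.466  0.0106 0.0259] [499.4   7.9] [ 39.9 116.5] -14.1
yel 0.098 0.103 371 med [ 0.5562 -0.2145  0.1023] [ 547.8 -216.6] [24.6 77.1] -17.2
yel 0.098 0.112 1767 med [ 0.5329 -0.2165  0.1063] [ 546.5 -214.8] [75.6 37.4] 4.1
yel 0.105 0.112 1028 med [ 0.5267 -0.2158  0.1071] [ 527.2 -216.5] [36.1 36.9] -61.4
dark 0.098 0.11 1696 med [0.6692 0.2222 0.1027] [595.2  -3.3] [483.8 203. ] 88.2
red 0.0 0.015 1302 med [0.4619 0.2283 0.0059] [462.3  11. ] [458.4  69.7] 88.3
```

View pics/w1.png

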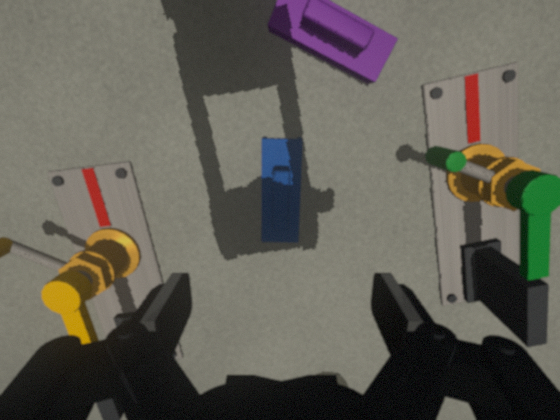

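The wrist view shows the blue key at (282,190) lined up between the jaws. The yellow hub is at (62,293) and the purple key is clear at (330,35). I descend and grip the rib.

drive_tool([
  [0,-0.01,0,0.045,1.5],
  [0,-0.002,0,0.045,0],
  [0,0,0,0.04,0],
  [0,0,0,0.03,0],
  [0,0,0,0.009,0],
  [0,0,0,0,0],
  [1,0,0,0,0],
  [1,0,0,0,0],
  [1,0,0,0,0],
  [1,0,0,0,0],
])

```text
time: 2.7
position: [0.5081, 0.0071, 0.0344]
eef_rot: [0.001, 0.152, 0.988, -0.0]
wrist_force: [-0.9, -1.2, -0.9]
gripper_width: 0.0151
```

drive_tool([
  [1,0,0,0,0],
  [1,0,0,-0.02,0],
  [1,0,0,-0.04,0],
  [1,0,0,-0.04,0],
  [1,0,0,-0.04,0],
  [1,0,0,-0.02,0],
  [1,0,0,0,0],
  [1,0,0,0,0],
  [1,0,0,0,0],
  [1,0,0,0,0],
])

```text
time: 3.95
position: [0.5029, 0.0079, 0.1937]
eef_rot: [-0.005, 0.152, 0.988, -0.0]
wrist_force: [-0.1, 0.5, -2.1]
gripper_width: 0.0147
```

```bash
python3 look.py w2.png; python3 - <<'E'
from m import *
for n in ("scene","side"):
    im,d,K,T=shot(n,n+"2.png"); P=cloud(d,K,T); p=pose(); m=masks(im)["blue"]&(d>0)&(np.linalg.norm(P-p[:3,3],axis=-1)<.12)
    q=P[m]; print(n,len(q),axis(q),"z",np.percentile(q[:,2],[1,50,99]).round(4))
    t=(q-p[:3,3])@p[:3,:3]; print("tool frame min/max",np.percentile(t,[1,99],0).round(4))
E
```

```text
tcp [0.5029 0.0079 0.1937] yangle 72.5 zax [-0.01   0.001 -1.   ] F [ 0.8  0.5 -2.8] t 4.0 w 0.015093514247962545
yel 0.098 0.103 739 med [ 0.5709 -0.2173  0.1023] [ 560.4 -219.4] [ 26.  103.9] -14.5
yel 0.098 0.112 2499 med [ 0.5429 -0.2181  0.1039] [ 559.8 -217.5] [ 37.  102.7] -2.3
yel 0.105 0.112 1101 med [ 0.5265 -0.2155  0.107 ] [ 527.1 -216.1] [37.  36.3] 30.8
dark 0.098 0.11 1120 med [0.6644 0.2226 0.1025] [668.5 223.7] [15.7 71.7] -3.4
red 0.0 0.015 1434 med [0.4619 0.2286 0.0059] [462.3  11.4] [456.7  69.9] 88.3
scene 1260 (array([496.9,   7.8]), array([ 41.7, 117.5]), np.float32(-16.1)) z [0.1721 0.1886 0.2232]
tool frame min/max [[-0.0518 -0.0222 -0.0295]
 [ 0.0604  0.0187  0.0222]]
side 1131 (array([462.7,  21.5]), array([43.8, 56.1]), np.float32(-14.7)) z [0.1644 0.1865 0.2206]
tool frame min/max [[ 0.0192 -0.0197 -0.0262]
 [ 0.0695  0.0216  0.0301]]
```

View pics/w2.png

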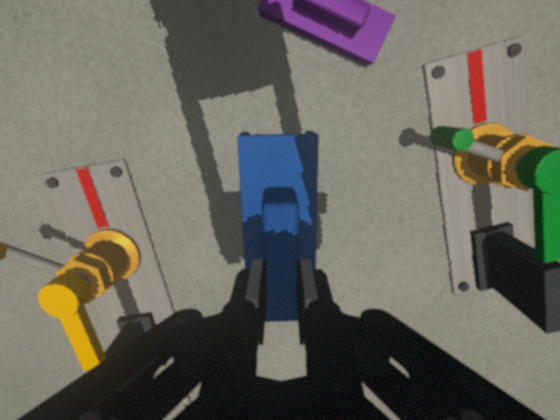

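The wrist view shows the key held by its rib, from (278,135) to (285,320). The key's centre is about 7 mm toward tool +x from the TCP. I carry it above the valve.

drive_tool([
  [1,0,0,-0.03,0],
  [1,-0.03,-0.035,0,0],
  [1,-0.033,-0.039,0,0],
  [1,-0.033,-0.039,0,0],
  [1,-0.033,-0.039,0,0],
  [1,-0.03,-0.036,0,0],
  [1,0,0,0,-5],
  [1,0,0,0,-5],
  [1,0,0,0,0],
  [1,0,0,0,0],
])

```text
time: 5.35
position: [0.6018, -0.2269, 0.2203]
eef_rot: [-0.006, 0.063, 0.998, 0.001]
wrist_force: [-0.2, 0.1, -1.9]
gripper_width: 0.015
```

```bash
cat > v.py <<'E'
from m import *
import sys
tag=sys.argv[1]
p=pose(); s=robot.observe(); print("tcp",p[:3,3].round(4),"yang",np.degrees(np.arctan2(p[1,1],p[0,1])).round(1),"zax",p[:3,2].round(3),"F",s["wrist_force"].round(1))
for n in ("wrist","scene","side"):
    im,d,K,T=shot(n,n+tag+".png"); P=cloud(d,K,T); m=masks(im); ok=d>0; print(n)
    near=np.hypot(P[...,0]-.58,P[...,1]+.22)<.19
    q=P[m["blue"]&ok&(np.linalg.norm(P-p[:3,3],axis=-1)<.13)]
    if len(q)>50:
        t=(q-p[:3,3])@p[:3,:3]; print(" key",len(q),axis(q),"z",np.percentile(q[:,2],[1,50,99]).round(4),"tool",np.percentile(t,[1,99],0).round(4).tolist())
    Y=m["yel"]&ok&near; 
    for a,b in((.0985,.1055),(.106,.112)):
        q=P[Y&(P[...,2]>a)&(P[...,2]<b)]
        far=q[np.hypot(q[:,0]-.526,q[:,1]+.215)<.1] if len(q) else q
        far=far[far[:,1]>-.26] if len(far) else far
        if len(far)>20:print(" yel",a,len(far),axis(far))
    for k,a,b in(("dark",.098,.11),("red",0,.014)):
        q=P[m[k]&ok&near&(P[...,2]>a)&(P[...,2]<b)]
        if len(q)>20: print(" ",k,len(q),axis(q))
    q=P[Y&(P[...,2]>.1)&(P[...,2]<.113)&(np.hypot(P[...,0]-.526,P[...,1]+.215)>.06)&(P[...,0]<.52)]
    if len(q)>5: print(" knob",len(q),np.median(q,0).round(4))
E
python3 v.py 3
```

```text
tcp [ 0.6018 -0.2269  0.2203] yang 82.7 zax [-0.012  0.003 -1.   ] F [-0.2  0.1 -1.9]
wrist
 key 10341 (array([ 595.8, -206.7]), array([ 81.8, 118.6]), np.float32(-4.2)) z [0.2108 0.2131 0.2473] tool [[-0.0235, -0.0219, -0.0268], [0.0652, 0.0198, 0.0099]]
 yel 0.0985 92 (array([ 525.2, -217.6]), array([29.8, 37. ]), np.float32(-86.2))
 yel 0.106 1238 (array([ 526.3, -217.2]), array([36.4, 33.1]), np.float32(82.8))
  red 87 (array([ 456.4, -208.4]), array([10. , 69.6]), np.float32(-7.1))
 knob 375 [ 0.4718 -0.2808  0.1067]
scene
 key 1878 (array([ 599.9, -229.9]), array([ 46.5, 109.9]), np.float32(-5.8)) z [0.2116 0.2151 0.25  ] tool [[-0.0522, -0.0211, -0.0297], [0.0297, 0.0201, 0.0083]]
  dark 775 (array([ 655.1, -234. ]), array([20.2, 71.5]), np.float32(-7.9))
side
 key 599 (array([ 567.3, -214. ]), array([125.7,  73.6]), np.float32(71.3)) z [0.1907 0.2121 0.2892] tool [[0.0133, -0.0205, -0.0688], [0.0693, 0.0235, 0.0303]]
  dark 136 (array([ 649.4, -230.9]), array([20.3, 65.6]), np.float32(-4.7))
  red 48 (array([ 454.2, -207.6]), array([ 8.3, 63.5]), np.float32(-6.5))
```

View pics/wrist3.png

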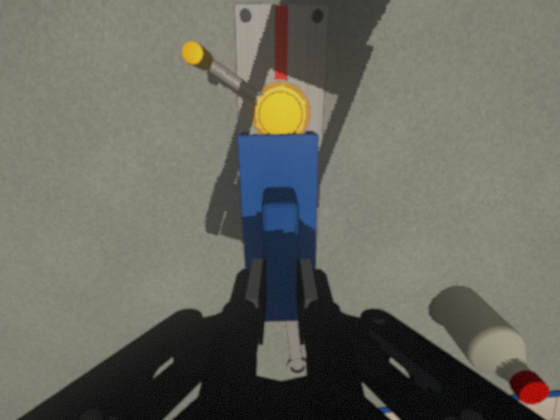

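The wrist view shows the key (278,190) nearly aligned, with the hub at (281,110), the stripe at (281,40) and the knob at (195,53). I move over the rail and come down close above it.

drive_tool([
  [1,-0.023,0.001,0,1],
  [1,-0.022,0,0,0],
  [1,0,0,0.02,0],
  [1,0,0,0.03,0],
  [1,0,0,0.012,0],
  [1,0,0,0,0],
  [1,0,0,0,0],
  [1,0,0,0,0],
  [1,0,0,0,0],
  [1,0,0,0,0],
])

```text
time: 6.75
position: [0.6501, -0.2316, 0.1621]
eef_rot: [-0.002, 0.073, 0.997, -0.001]
wrist_force: [-0.2, 0.5, -2.5]
gripper_width: 0.0155
```

```bash
python3 v.py 4; python3 - <<'E'
import cv2
a=cv2.imread("pics/scene4.png")[220:420,120:330];b=cv2.imread("pics/side4.png")[80:280,180:390]
cv2.imwrite("pics/c4.png",cv2.resize(cv2.hconcat([a,b]),None,fx=1.9,fy=1.9))
E
```

```text
tcp [ 0.6501 -0.2316  0.1621] yang 81.7 zax [-0.004 -0.001 -1.   ] F [-0.2  0.5 -2.5]
wrist
 key 10592 (array([ 645.1, -210.5]), array([ 84.2, 118.6]), np.float32(-6.5)) z [0.1523 0.1546 0.1889] tool [[-0.023, -0.0217, -0.0268], [0.0652, 0.02, 0.0099]]
 yel 0.0985 2097 (array([ 548.6, -217.9]), array([36.8, 78.7]), np.float32(-0.9))
 yel 0.106 2501 (array([ 528.1, -217.5]), array([36.2, 36. ]), np.float32(21.2))
scene
 key 1594 (array([ 667. , -234.4]), array([42.1, 71.6]), np.float32(-7.6)) z [0.1507 0.1568 0.1919] tool [[-0.0524, -0.0209, -0.0299], [0.0111, 0.02, 0.0112]]
side
 key 241 (array([ 602.1, -224.5]), array([42.9, 47.8]), np.float32(-14.5)) z [0.1325 0.1526 0.1875] tool [[0.0303, -0.0194, -0.0253], [0.0699, 0.0225, 0.0297]]
  dark 139 (array([ 651. , -231.3]), array([19.5, 67.9]), np.float32(-7.0))
  red 43 (array([ 453. , -207.7]), array([ 7.7, 62.9]), np.float32(-11.3))
```

View pics/c4.png

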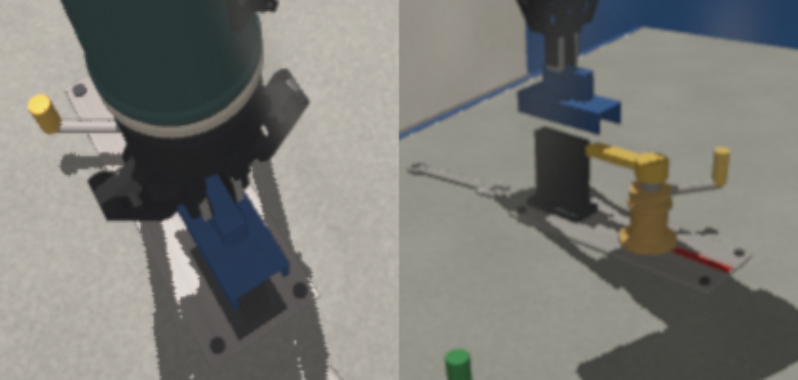

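Both views show the key right above the arm and rail and aligned with them: scene crop (245,240), side crop (570,100). I lower it.

drive_tool([
  [1,0.002,0,0.01,0],
  [1,0,0,0.015,0],
  [1,0,0,0.01,0],
  [1,0,0,0.007,0],
  [1,0,0,0.003,0],
  [1,0,0,0,0],
  [1,0,0,0,0],
  [1,0,0,0,0],
  [1,0,0,0,0],
  [1,0,0,0,0],
])

```text
time: 8.15
position: [0.6474, -0.2319, 0.1162]
eef_rot: [-0.002, 0.073, 0.997, -0.001]
wrist_force: [-0.7, 0.2, 1.9]
gripper_width: 0.0151
```

```bash
python3 v.py 5
```

```text
tcp [ 0.6474 -0.2319  0.1162] yang 81.7 zax [-0.004 -0.002 -1.   ] F [-0.7  0.2  1.9]
wrist
 key 10847 (array([ 639. , -238.4]), array([ 57.5, 118.3]), np.float32(-9.2)) z [0.1064 0.1087 0.143 ] tool [[-0.0234, -0.0216, -0.0268], [0.0652, 0.02, 0.0099]]
 yel 0.0985 2925 (array([ 550. , -220.4]), array([37.4, 62.7]), np.float32(-7.8))
 yel 0.106 3250 (array([ 532.7, -218.1]), array([36.9, 27.1]), np.float32(81.5))
  dark 26 (array([ 673.4, -224.3]), array([51.6, 44.4]), np.float32(15.5))
scene
 key 1348 (array([ 665.3, -234.9]), array([41.8, 69.9]), np.float32(-7.4)) z [0.1073 0.1111 0.1459] tool [[-0.052, -0.0208, -0.0298], [0.0071, 0.0199, 0.0088]]
side
 key 354 (array([ 606.4, -222.1]), array([40.3, 54.8]), np.float32(-6.3)) z [0.0846 0.1075 0.1418] tool [[0.0179, -0.0158, -0.0255], [0.0693, 0.0232, 0.0317]]
  red 44 (array([ 452.8, -207.3]), array([ 8.1, 64.4]), np.float32(-6.5))
```

The force flipped to +1.9 N and the roof top is at 0.109, so the key is resting on the arm and rail. I release, rise and look.

drive_tool([
  [0,0,0,0,0],
  [0,0,0,0,0],
  [0,0,0,0,0],
  [0,0,0,-0.03,0],
  [0,0,0,-0.04,0],
  [0,0,0,-0.04,0],
  [0,0.04,-0.018,0,10],
  [0,0.04,-0.01,0,10],
  [0,0,0,0,10],
  [0,0,0,0,0],
])

```text
time: 9.55
position: [0.5631, -0.241, 0.2299]
eef_rot: [-0.001, 0.335, 0.942, -0.002]
wrist_force: [-0.5, 0.4, -0.6]
gripper_width: 0.0855
```

```bash
python3 v.py 6; python3 -c "
from h import *
s=robot.observe();print(s['q'].round(2),s['gripper_width'])
im,d,K,T=shot('wrist');P=cloud(d,K,T)
from m import masks,axis
m=masks(im)['blue']&(d>0)&(P[...,0]>.55)&(P[...,1]<-.15)
for a,b in((.1,.115),(.125,.155)):
  q=P[m&(P[...,2]>a)&(P[...,2]<b)];print(a,len(q),axis(q),np.median(q[:,2]))
"
```

```text
tcp [ 0.5631 -0.241   0.2299] yang 50.9 zax [-0.003 -0.003 -1.   ] F [-0.5  0.4 -0.6]
wrist
 key 382 (array([ 619.9, -218.9]), array([39.9, 86.5]), np.float32(-42.5)) z [0.1079 0.1418 0.3147] tool [[-0.0717, 0.0365, -0.0851], [0.0113, 0.0743, 0.1218]]
 yel 0.0985 799 (array([ 545.4, -216.4]), array([72.6, 35.6]), np.float32(0.8))
 yel 0.106 1110 (array([ 527.6, -216.8]), array([36.1, 35.8]), np.float32(26.1))
  dark 100 (array([ 607.7, -227.3]), array([43.9, 52.6]), np.float32(-7.1))
  red 422 (array([ 456.6, -207.6]), array([11.8, 68.6]), np.float32(-8.9))
 knob 269 [ 0.4717 -0.2805  0.1069]
scene
 key 884 (array([ 621.3, -232.1]), array([40. , 79.6]), np.float32(-13.3)) z [0.1082 0.1427 0.1465] tool [[-0.0722, 0.0141, 0.0832], [0.0004, 0.0705, 0.1215]]
  red 85 (array([ 439.3, -204.7]), array([ 9.5, 33.8]), np.float32(-9.2))
side
 key 198 (array([ 558.8, -249.8]), array([127.4,  36.6]), np.float32(37.9)) z [0.1068 0.1257 0.3496] tool [[-0.0273, -0.0681, -0.1195], [0.0133, 0.0503, 0.1229]]
  red 48 (array([ 453. , -207.7]), array([ 7.2, 64.2]), np.float32(-5.5))
[-0.51  0.36  1.45 -0.    1.33 -1.4 ] 0.08499846856207907
0.1 1000 (array([ 641. , -231.9]), array([ 42.1, 117.5]), np.float32(-6.7)) 0.10797983611761527
0.125 619 (array([ 641.5, -231.7]), array([18.2, 62.9]), np.float32(-7.3)) 0.1417367905804931
```

View pics/wrist6.png

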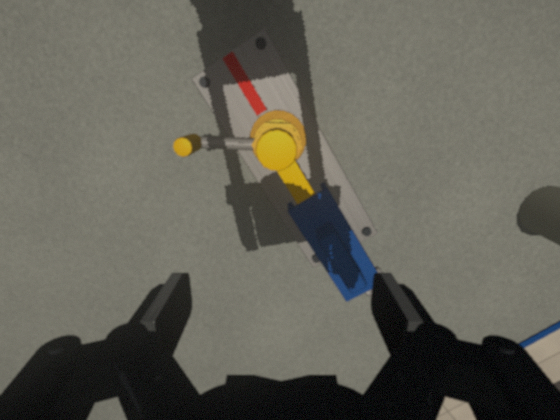

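The wrist view shows the key seated on arm and rail, (290,205) to (360,290), with the lever still at its start and the knob at (183,146). Next I go above the knob, turning the jaws tangential.

drive_tool([
  [0,0.023,-0.044,0,0],
  [0,0.023,-0.044,0,0],
  [0,0,0,0,10.5],
  [0,0,0,0,10.5],
  [0,0,0,0,10.5],
  [0,0,0,0,10.5],
  [0,0,0,0,10.5],
  [0,0,0,0,10.5],
  [0,0,0,0,10.5],
  [0,0,0,0,10.5],
])

```text
time: 11.0
position: [0.4746, -0.2823, 0.2277]
eef_rot: [0.0, 0.884, 0.467, -0.002]
wrist_force: [0.0, 0.1, 0.2]
gripper_width: 0.0859
```

```bash
cat > k.py <<'E'
from m import *
p=pose(); s=robot.observe(); print("tcp",p[:3,3].round(4),"yang",np.degrees(np.arctan2(p[1,1],p[0,1])).round(1),"zax",p[:3,2].round(3),"F",s["wrist_force"].round(1),"w",s["gripper_width"],"t",s["time"],"q",s["q"].round(2))
H=np.array([.5268,-.217])
for n in ("wrist","scene","side"):
    im,d,K,T=shot(n); P=cloud(d,K,T); r=np.hypot(P[...,0]-H[0],P[...,1]-H[1]); m=masks(im)
    q=P[m["yel"]&(d>0)&(r>.065)&(r<.105)&(P[...,2]>.104)&(P[...,2]<.114)&(P[...,0]<.56)]
    if len(q)>8:
        c=np.array(axis(q)[0])/1000; e=c-H; t=p[:3,:3].T@(np.r_[c,.1]-p[:3,3])
        print(n,"knob",len(q),c.round(4),"r",np.hypot(*e).round(4),"to go deg",(np.degrees(np.arctan2(e[1],e[0]))%360-172.6).round(1),"in tool",t.round(4))
    b=P[m["blue"]&(d>0)&(P[...,2]>.1)&(P[...,2]<.115)&(np.hypot(P[...,0]-.641,P[...,1]+.232)<.09)]
    if len(b)>50: print(n,"key",len(b),axis(b))
    y=P[m["yel"]&(d>0)&(r>.025)&(r<.055)&(P[...,2]>.097)&(P[...,0]>.54)]
    if len(y)>20:
        e=np.median(y[:,:2],0)-H; print(n,"arm deg",np.degrees(np.arctan2(e[1],e[0])).round(1),len(y))
E
python3 k.py
```

```text
tcp [ 0.4746 -0.2823  0.2277] yang -34.3 zax [-0.004 -0.003 -1.   ] F [0.  0.1 0.2] w 0.08587139201680606 t 11.0 q [-0.66  0.27  1.59 -0.    1.28 -0.06]
wrist knob 141 [ 0.4717 -0.2806] r 0.0841 to go deg 56.5 in tool [ 0.0004 -0.0032  0.1277]
wrist key 4814 (array([ 640.9, -231.8]), array([ 42.1, 118.7]), np.float32(-7.2))
wrist arm deg -8.7 834
scene key 1857 (array([ 640.7, -231.4]), array([ 42.3, 119.3]), np.float32(-7.1))
side key 211 (array([ 613.8, -225.4]), array([42.8, 68.8]), np.float32(-7.1))
```

drive_tool([
  [0,0,-0.003,0.03,6.6],
  [0,0,0,0.04,0],
  [0,0,0,0.04,0],
  [0,0,0,0.02,0],
  [0,0,0,0.008,0],
  [0,0,0,0,0],
  [0.72,0,0,0,0],
  [0.72,0,0,0,0],
  [0.72,0,0,0,0],
  [0.72,0,0,0,0],
])

```text
time: 12.4
position: [0.4766, -0.2841, 0.0901]
eef_rot: [0.005, 0.902, 0.432, 0.0]
wrist_force: [0.4, -0.2, 0.3]
gripper_width: 0.0239
```

```bash
python3 k.py; python3 -c "
from h import *
shot('wrist','w8.png')"
```

```text
tcp [ 0.4766 -0.2841  0.0901] yang -38.8 zax [ 0.004 -0.009 -1.   ] F [ 0.4 -0.2  0.3] w 0.02387658462371987 t 12.4 q [-0.66  0.43  1.74 -0.01  0.96  0.02]
wrist knob 626 [ 0.4728 -0.2811] r 0.0838 to go deg 57.3 in tool [-0.0001 -0.0047 -0.01  ]
wrist key 6149 (array([ 600.2, -243. ]), array([28.2, 64.5]), np.float32(-38.2))
wrist arm deg -8.3 3397
scene key 1862 (array([ 640.9, -231.3]), array([ 42.5, 118.8]), np.float32(-7.2))
side key 214 (array([ 614.3, -224.3]), array([42.8, 68.5]), np.float32(-5.8))
```

View pics/w8.png

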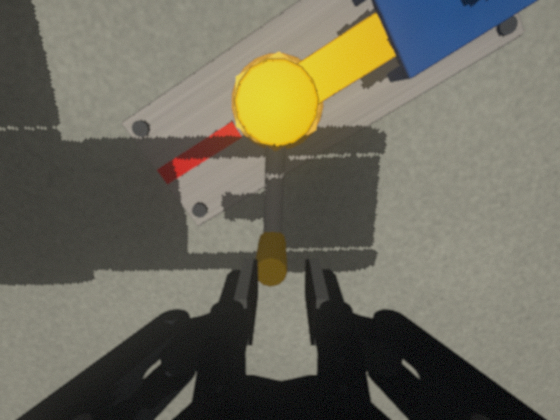

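The wrist view shows the knob (272,262) caged between the pads, with the stripe to its left (tool -y) and the hub at tool +x. I lower a little and swing most of the arc, then check.

drive_tool([
  [0.72,0,0,0.009,0],
  [0.72,0.0003,-0.0074,0,5],
  [0.72,0.0003,-0.0074,0,5],
  [0.72,0.0003,-0.0074,0,5],
  [0.72,0.0003,-0.0074,0,5],
  [0.72,0.0003,-0.0074,0,5],
  [0.72,0.0003,-0.0074,0,5],
  [0.72,0.0003,-0.0074,0,5],
  [0.72,0,0,0,0],
  [0.72,0,0,0,0],
])

```text
time: 13.85
position: [0.4547, -0.2496, 0.0838]
eef_rot: [0.013, 0.991, 0.133, 0.007]
wrist_force: [-0.9, 0.3, 4.8]
gripper_width: 0.0243
```

```bash
python3 k.py
```

```text
tcp [ 0.4547 -0.2496  0.0838] yang -74.7 zax [ 0.018 -0.025 -1.   ] F [-0.9  0.3  4.8] w 0.024318065487662622 t 13.85 q [-0.63  0.38  1.84 -0.01  0.89  0.68]
wrist knob 122 [ 0.4661 -0.2707] r 0.081 to go deg 48.9 in tool [ 0.0056  0.0238 -0.0155]
wrist key 176 (array([ 581.2, -255. ]), array([ 3.1, 13.5]), np.float32(-76.1))
wrist arm deg -20.6 3581
scene key 1873 (array([ 639.1, -235.9]), array([119. ,  42.7]), np.float32(3.8))
side key 232 (array([ 611.9, -233.2]), array([70.6, 41.1]), np.float32(4.0))
```

```bash
python3 -c "
from h import *
shot('wrist','w9.png')"
```

```text
(no output)
```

View pics/w9.png

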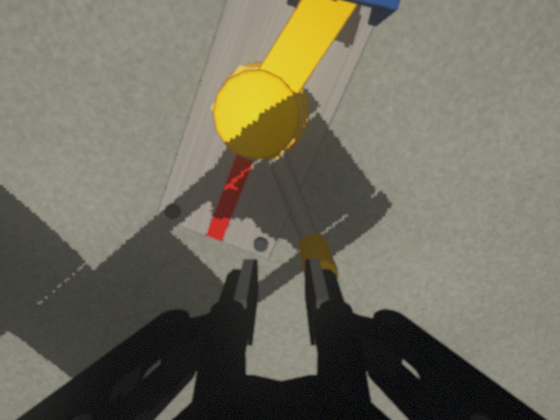

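The knob (316,255) seems to lie behind or under the right finger (318,285), not between the pads. I check with depth before moving again.

```bash
python3 -c "
from h import *
im,d,K,T=shot('wrist');P=cloud(d,K,T);p=pose();t=(P-p[:3,3])@p[:3,:3]
for v in range(236,312,6):
  print(v,[(tuple(int(c) for c in im[v,u]),P[v,u].round(3).tolist(),'tool',t[v,u].round(3).tolist()) for u in (308,318,328)])
for n in ('scene','side'): shot(n,n+'9.png')
b=cv2.imread('pics/scene9.png')[200:400,100:310];a=cv2.imread('pics/side9.png')[80:280,220:430]
cv2.imwrite('pics/c9.png',cv2.resize(cv2.hconcat([b,a]),None,fx=1.9,fy=1.9))
"
```

```text
236 [((86, 69, 29), [0.466, -0.264, 0.072], 'tool', [0.007, 0.016, 0.013]), ((87, 66, 25), [0.468, -0.269, 0.073], 'tool', [0.008, 0.022, 0.012]), ((73, 73, 64), [0.444, -0.297, -0.001], 'tool', [-0.024, 0.04, 0.085])]
242 [((84, 68, 26), [0.466, -0.263, 0.081], 'tool', [0.008, 0.015, 0.003]), ((84, 68, 19), [0.468, -0.268, 0.083], 'tool', [0.008, 0.021, 0.001]), ((75, 72, 63), [0.438, -0.299, -0.003], 'tool', [-0.03, 0.041, 0.087])]
248 [((84, 67, 24), [0.465, -0.262, 0.087], 'tool', [0.006, 0.015, -0.002]), ((88, 71, 29), [0.468, -0.267, 0.091], 'tool', [0.008, 0.02, -0.006]), ((83, 70, 42), [0.467, -0.274, 0.085], 'tool', [0.005, 0.027, -0.0])]
254 [((86, 69, 26), [0.464, -0.262, 0.093], 'tool', [0.006, 0.015, -0.009]), ((87, 69, 28), [0.467, -0.266, 0.098], 'tool', [0.008, 0.019, -0.013]), ((84, 68, 23), [0.468, -0.272, 0.096], 'tool', [0.007, 0.025, -0.012])]
260 [((41, 41, 34), [0.469, -0.258, 0.112], 'tool', [0.012, 0.013, -0.027]), ((71, 64, 55), [0.47, -0.263, 0.111], 'tool', [0.011, 0.018, -0.027]), ((88, 70, 26), [0.468, -0.27, 0.104], 'tool', [0.007, 0.024, -0.019])]
266 
[... 1052 characters left out ...]
5, 0.132], 'tool', [0.008, 0.02, -0.048])]
296 [((33, 30, 26), [0.458, -0.26, 0.126], 'tool', [0.001, 0.012, -0.042]), ((68, 66, 63), [0.469, -0.259, 0.143], 'tool', [0.012, 0.014, -0.058]), ((54, 52, 52), [0.47, -0.263, 0.142], 'tool', [0.012, 0.018, -0.058])]
302 [((30, 27, 22), [0.456, -0.26, 0.127], 'tool', [-0.001, 0.012, -0.043]), ((80, 81, 74), [0.467, -0.259, 0.144], 'tool', [0.01, 0.014, -0.059]), ((29, 31, 29), [0.471, -0.261, 0.148], 'tool', [0.013, 0.017, -0.064])]
308 [((33, 37, 32), [0.453, -0.261, 0.127], 'tool', [-0.004, 0.012, -0.043]), ((55, 53, 52), [0.465, -0.26, 0.144], 'tool', [0.008, 0.014, -0.06]), ((28, 26, 21), [0.47, -0.261, 0.151], 'tool', [0.012, 0.017, -0.066])]
```

View pics/c9.png

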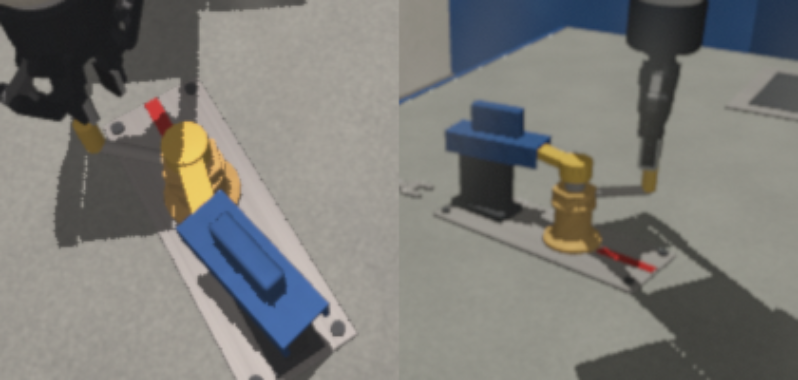

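The side view settles it: at this opening the finger tips sit about 26 mm behind the TCP, so they rode onto the knob top. The lever turned only 11°, within the key's play, and the key is still seated. I lift, re-centre over the knob and then go lower.

drive_tool([
  [0.72,0,0,-0.03,0],
  [0.6,0,0,-0.01,0],
  [0.6,0,0.02,0,0],
  [0.6,0,0,0,-7.5],
  [0.6,0,0,0,-7.5],
  [0.6,0,0,0,-7.5],
  [0.6,0,0,0,0],
  [0.6,0,0,0,0],
  [0.6,0,0,0,0],
  [0.6,0,0,0,0],
])

```text
time: 15.45
position: [0.4588, -0.2736, 0.119]
eef_rot: [0.013, 0.945, 0.326, 0.002]
wrist_force: [-0.8, -0.2, 0.3]
gripper_width: 0.0342
```

```bash
python3 k.py; python3 -c "
from m import *
im,d,K,T=shot('wrist');P=cloud(d,K,T);p=pose();t=(P-p[:3,3])@p[:3,:3]
q=t[(d>0)&(abs(t[...,1])<.03)&(abs(t[...,0])<.02)&(t[...,2]<.03)&(t[...,2]>-.06)];print('finger z',np.percentile(q[:,2],[90,98,100]).round(4),len(q))
"
```

```text
tcp [ 0.4588 -0.2736  0.119 ] yang -52.0 zax [ 0.013 -0.022 -1.   ] F [-0.8 -0.2  0.3] w 0.034220371455483935 t 15.45 q [-0.66  0.35  1.77 -0.01  0.99  0.25]
wrist knob 465 [ 0.4606 -0.2683] r 0.0838 to go deg 45.2 in tool [ 0.0048 -0.0035  0.0189]
wrist key 3647 (array([ 596.2, -239.1]), array([33.9, 42.7]), np.float32(-86.0))
wrist arm deg -20.1 2336
scene key 1869 (array([ 639.3, -235.9]), array([119.3,  42.5]), np.float32(3.7))
side key 231 (array([ 610.6, -234.5]), array([67.5, 41.3]), np.float32(2.1))
finger z [0.0129 0.0241 0.03  ] 3730
```

drive_tool([
  [0.6,0.003,-0.003,0,0],
  [0.6,0,0,0.015,0],
  [0.6,0,0,0.015,0],
  [0.6,0,0,0.015,0],
  [0.6,0,0,0.01,0],
  [0.6,0,0,0,0],
  [0.72,0,0,0,0],
  [0.72,0,0,0,0],
  [0.72,0,0,0,0],
  [0.72,0,0,0,0],
])

```text
time: 16.9
position: [0.4602, -0.2702, 0.0602]
eef_rot: [0.013, 0.945, 0.326, 0.002]
wrist_force: [-0.3, -0.1, 0.4]
gripper_width: 0.0236
```

```bash
python3 k.py; python3 -c "
from h import *
im,*_=shot('wrist');im2,*_=shot('side')
cv2.imwrite('pics/c10.png',cv2.hconcat([cv2.resize(im[100:400,130:430],None,fx=1.3,fy=1.3),cv2.resize(im2[80:280,220:420],(390,390))])[:,:,::-1])"
```

```text
tcp [ 0.4602 -0.2702  0.0602] yang -51.9 zax [ 0.013 -0.023 -1.   ] F [-0.3 -0.1  0.4] w 0.023642294849865544 t 16.9 q [-0.65  0.44  1.83 -0.01  0.85  0.26]
wrist knob 987 [ 0.4603 -0.2683] r 0.084 to go deg 45.0 in tool [ 0.0011 -0.0004 -0.0399]
wrist key 2504 (array([ 584. , -252.5]), array([15.1, 31.7]), np.float32(-51.5))
wrist arm deg -20.8 5111
scene key 1879 (array([ 639.6, -236. ]), array([118.1,  42.5]), np.float32(3.7))
side key 232 (array([ 610.4, -233.7]), array([67.8, 41.9]), np.float32(2.6))
```

View pics/c10.png

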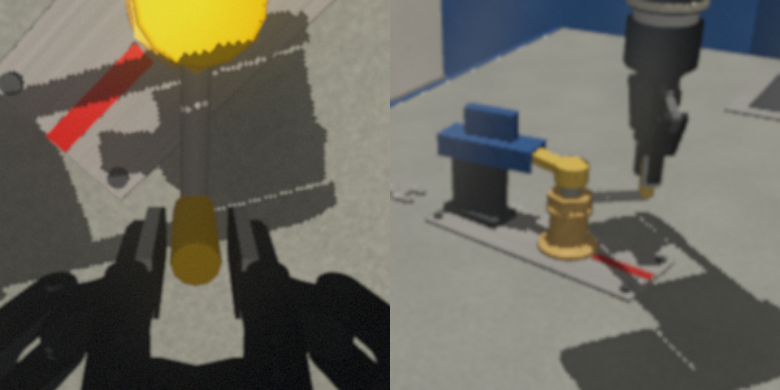

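Now the knob (195,240) is properly between the pads, with the tips well below its top, and the side view confirms it. I swing.

drive_tool([
  [0.72,0.0003,-0.0082,0,5],
  [0.72,0.0004,-0.0082,0,5],
  [0.72,0.0004,-0.0082,0,5],
  [0.72,0.0004,-0.0082,0,5],
  [0.72,0.0004,-0.0082,0,5],
  [0.72,0,0,0,0],
  [0.72,0,0,0,0],
  [0.72,0,0,0,0],
  [0.72,0,0,0,0],
  [0.72,0,0,0,0],
])

```text
time: 18.4
position: [0.447, -0.24, 0.0601]
eef_rot: [0.018, 0.994, 0.109, 0.008]
wrist_force: [-0.3, -0.5, -0.2]
gripper_width: 0.0237
```

```bash
python3 k.py
```

```text
tcp [ 0.447  -0.24    0.0601] yang -77.5 zax [ 0.021 -0.034 -0.999] F [-0.3 -0.5 -0.2] w 0.02368416606399352 t 18.4 q [-0.62  0.4   1.9  -0.02  0.81  0.75]
wrist knob 1012 [ 0.4467 -0.2409] r 0.0836 to go deg 24.0 in tool [ 0.      0.0024 -0.0398]
wrist arm deg -23.5 2859
scene key 1864 (array([ 639.5, -236. ]), array([118.9,  42.5]), np.float32(3.7))
side key 232 (array([ 610.5, -232.8]), array([68.2, 42.3]), np.float32(4.8))
```

drive_tool([
  [0.72,0.0002,-0.0082,0,5],
  [0.72,0.0002,-0.0084,0,5],
  [0.72,0.0002,-0.0084,0,5],
  [0.72,0.0002,-0.0084,0,5],
  [0.72,0.0002,-0.0082,0,4],
  [0.72,0,0,0,0],
  [0.72,0,0,0,0],
  [0.72,0,0,0,0],
  [0.72,0,0,0,0],
  [0.72,0,0,0,0],
])

```text
time: 19.8
position: [0.4465, -0.2043, 0.0599]
eef_rot: [0.021, 0.994, -0.103, 0.013]
wrist_force: [-0.1, -0.2, 1.0]
gripper_width: 0.024
```

```bash
python3 k.py
```

```text
tcp [ 0.4465 -0.2043  0.0599] yang -101.9 zax [ 0.021 -0.044 -0.999] F [-0.1 -0.2  1. ] w 0.024000523820345617 t 19.8 q [-0.55  0.39  1.93 -0.04  0.78  1.26]
wrist knob 1030 [ 0.4441 -0.2042] r 0.0837 to go deg -1.4 in tool [-0.0012  0.002  -0.0401]
wrist arm deg -21.7 1933
scene key 1868 (array([ 639.1, -236. ]), array([119.3,  42.5]), np.float32(3.7))
side key 229 (array([ 610.2, -234.3]), array([66.5, 43. ]), np.float32(3.7))
```

The knob is at the stripe (about 1° past centre). I open, rise clear and check.

drive_tool([
  [0.5,0,0,0,0],
  [0.4,0,0,0,0],
  [0.4,0,0,0,0],
  [0.4,0,0,-0.03,0],
  [0.4,0,0,-0.04,0],
  [0.4,0,0,-0.04,0],
  [0.4,0,0,-0.04,0],
  [0.4,0,0,-0.02,0],
  [0.4,0,0,0,0],
  [0.4,0,0,0,0],
])

```text
time: 21.2
position: [0.4417, -0.196, 0.2336]
eef_rot: [0.02, 0.994, -0.103, 0.012]
wrist_force: [0.6, -0.1, -0.0]
gripper_width: 0.0515
```

```bash
python3 k.py; python3 -c "
from h import *
shot('wrist','w12.png')
im,d,K,T=shot('side');P=cloud(d,K,T)
h=cv2.cvtColor(im,cv2.COLOR_RGB2HSV);f=np.load('side0.npz');h0=cv2.cvtColor(f['im'],cv2.COLOR_RGB2HSV)
for x in (h0,h):
  m=(x[...,0]>50)&(x[...,0]<75)&(x[...,1]>130); v,u=np.where(m[:, 200:225]);print('green knob px',len(u),u.mean()+200,v.mean())
"
```

```text
tcp [ 0.4417 -0.196   0.2336] yang -101.9 zax [ 0.019 -0.042 -0.999] F [ 0.6 -0.1 -0. ] w 0.0514565310563761 t 21.2 q [-0.54  0.14  1.74 -0.03  1.22  1.25]
wrist knob 106 [ 0.4449 -0.2044] r 0.0829 to go deg -1.3 in tool [0.0012 0.0026 0.1339]
wrist key 1673 (array([ 594.2, -239.1]), array([28.7, 42.9]), np.float32(-87.3))
wrist arm deg -20.6 808
scene key 1873 (array([ 639.2, -236. ]), array([119. ,  42.5]), np.float32(3.7))
side key 237 (array([ 611.5, -233.7]), array([68.9, 43.2]), np.float32(2.5))
green knob px 69 213.1014492753623 282.84057971014494
green knob px 52 213.21153846153845 284.7307692307692
```

```bash
python3 -c "
from bench import robot
print(robot.job_done())"
```

```text
the job is handed in; nothing more can be done
None
```

The job is handed in: I set the blue key over the yellow valve's arm and rail first, then swung the locknut lever clockwise onto the red stripe. It was handed in at about 21 s of the 48 s allowed, with the gripper open and clear of everything.

**Mishap:** on the first swing the finger tips rode up onto the top of the knob. That turned the lever only about 11°. I lifted, re-centred over the knob, went lower and finished the swing.

**Last checks:**
- **Lever:** it lies about 1° past the stripe's centre.
- **Key:** it is still seated on the arm and rail, with its roof level at the right height.
- **Spindle:** the arm turned about 12° (0.21 rad) during the swing, within the key's stated play of about 0.25. It was still there after I released the knob.
- **Forces:** wrist force readings at the end of each move stayed under about 5 N.
- **Green valve:** I did not go near it. In the side view its knob's measured centre was about 2 px lower, with fewer pixels matched (52 against 69); I put that down to shadow but did not confirm it.

The last picture could not be viewed because the picture limit was reached, so the final state was checked by camera measurements only.

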